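Clamp a capped bottle in the cap-torque tester

ROBOT

A 6-joint arm with a two-finger parallel gripper is mounted at the origin on a cart in front of the work surface, level with it; the furniture and walls round the work are solid. World frame = base frame: x ahead of the robot, y to its left, z up, the work surface at z = 0. Lengths are in m, angles in rad, forces in N, time in s.
With the tool pointing down it reaches from about 0.3 to 1 m from the base axis. Payload 5.1 kg.
Tool frame: the origin (TCP) lies at the very end of the fingers, on their centre line; the grasp point (between the pads) lies 19 mm behind it; z points along the fingers, y is the line along which they close (so a half turn about z gives the same grasp; the last joint's range is limited). The gripper opens to 95 mm and grips with 3 to 60 N. Pads are 20 mm wide; open, the fingers measure 119 mm over their backs; the gripper's body (75 mm by 180 mm) begins 59 mm behind the grasp point.
Start: joints at [1.09, 0.124, 1.65, -0, 1.367, -0.083], TCP at [0.252, 0.599, 0.215] pointing down, gripper open.
Joint ranges: [-2.61, 2.61], [-1.02, 2.33], [0.03, 2.71], [-1.35, 4.49], [0.32, 2.68], [-2.91, 2.91]. Speed limits (rad/s): [2.57, 2.57, 3.14, 3.14, 3.14, 3.14].

INTERFACE

Orientations are given as a unit quaternion [w, x, y, z].
In Python, from workcell import env gives the robot as it stands. Calls block until the motion is done:
- env.move_pose(position, orientation): joint-space move of the TCP to a pose.
- env.move_straight(position, rotation=None, vel=0.15): straight line of the TCP; rotation=None keeps the orientation; vel is the mean speed in m/s.
- env.goto_joints(angles): joint-space move.
- env.command_gripper(opening, effort=None): finger opening in m; effort is the grip in N (None keeps the last); returns when the fingers have stopped.
- env.hold(seconds).
- env.inverse_kinematics(position, orientation): joint angles nearest the present ones, or None.
- env.grab_frame(name): name is "scene" or "top" or "wrist"; returns (picture, depth): 420x560x3 uint8, red, green, blue; 420x560 float32, m along the optical axis (not along the pixel's ray), 0 where there is no reading.
- env.camera_params(name): a dict with "mtx" (3x3 intrinsics, pixels), "k1" (the pictures are not rectified: a ray, as slopes to the right and down, at radius r is drawn at 1 + k1 r^2 times it, then the intrinsics apply), "R" (3x3) and "t" (3): a world point X has camera coordinates R X + t; the wrist camera has in their place "mount" (4x4, takes a point from camera to tool coordinates, whose origin is the TCP and whose axes are the flange's). Camera axes: x right, y down, z forward; pixel columns grow to the right and rows downward; lengths in m; the calibration is good to about 2 mm. A picture is of the moment at which its call begins: read the wrist's pose just before it. camera_params takes no time and is no camera call.
A pose or a line that the arm cannot do raises env.MotionError and nothing moves.
- env.hand_in(): hands the job in; it is judged then, once.
Readings, each from a call of its own:
- env.get_time(): time.
- env.get_qpos(): joint angles.
- env.get_joint_vel(): joint speeds.
- env.get_joint_efforts(): joint torques, N m.
- env.get_tool_pos(): TCP position.
- env.get_eef_rot(): TCP orientation.
- env.get_wrist_force(): force on the tool from outside, world axes, zero at the start.
- env.get_torque(): the same for the moment, N m.
- env.get_opening(): finger opening in m.
- env.get_finger_force(): force on a finger pad.
Only numpy, scipy, OpenCV 4.12 (cv2) and the standard library are available. Lean on these libraries where they do the work, as an engineer would, in place of code of your own. Each camera call takes 0.05 s, during which the arm holds its last target. There are 200 camera calls.

TASK

Set the bottle with the blue screw cap upright on the round rest of the cap-torque tester, between its four rubber posts, and let go of it. Then take the tester's crank by its free-spinning grip and wind it clockwise in one steady run, without letting go or going back, until the posts hold the bottle firmly; stop as soon as the crank has clearly become harder to turn, before the bottle is crushed, and let go. Leave the other bottles and the timer alone.

Things in the scene. Friction and masses are not known exactly. Their poses are not given: they have to be found in the camera images.
- sample: the sample: clear plastic reagent bottle, 54 mm in diameter, with a ribbed blue screw cap (45 mm in diameter, its straight side from 98 to 120 mm above the bottle's underside); 120 mm tall in all, 0.17 kg; the shoulder just below the cap ends at 93 mm. Origin at the centre of its underside, z up along its axis.
- clamp_centre (a point): middle of the round rubber rest on the tester's jaw plate, where the bottle stands, 55 mm above the worktop. Axes as the tester's: x away from its operator panel, y to its left, z up. Four rubber posts, 16 mm thick, tops 52 mm above the rest, stand in pairs on two jaws, 20 mm to either side of the middle in x, and close on the bottle along y.
- crank_axis (a point): point on the crank's upright axis at the height where the grip is to be held, 130 mm above the worktop; 165 mm to the right (-y) of clamp_centre in the tester's frame. The crank stands on a grey gearbox on the right part of the tester.
- crank (a joint): turn of the crank in rad, 0 with the jaws fully open, growing clockwise seen from above; free up to 21. Each rad brings each jaw 2 mm nearer the middle; it stays where left. Push along the circle at the grip: 7 to 8 N running free, 10 to 14 N with the bottle held firmly (40 to 90 N a jaw), which comes 0.4 to 0.7 rad after first contact; at 17 N (150 N a jaw, about 1 rad) the bottle is crushed.
- grip_centre (a point): mid-height of the crank's grip, 130 mm above the worktop, 60 mm from crank_axis.
- grip: the crank's grip: upright black plastic sleeve with grey rings, 24 mm in diameter, 42 mm tall, spinning freely on the crank's pin, so that it need not turn in the fingers. The steel crank arm below it has its top 104 mm above the worktop. Origin at the middle of its lower end, 106 mm above the worktop. When the hand stops, the push drops by 3 to 4 N but its rise under load stays.
- jaw_left: left jaw of the tester with its two rubber posts; slides along the tester's y. Origin between its two posts, level with the rest, 58 mm from the middle when the crank is at 0.
- jaw_right: right jaw of the tester. Origin level with the rest, 58 mm from the middle when the crank is at 0, nominally between its two posts; but its post plate is set in slots by its last user and may stand up to 6 mm nearer to the middle or farther off than the origin says, which is not measured. First contact with the bottle so comes between about 13 and 16.3 rad.
- bottle_a: neighbour, to be left alone: open reagent bottle with orange print, 58 mm in diameter, 128 mm tall; origin at the centre of its underside
- bottle_b: neighbour, to be left alone: open reagent bottle with dark print, 61 mm in diameter, 132 mm tall; origin at the centre of its underside
- timer: neighbour, to be left alone: flat white lab timer with a green and a red key, 70x62x18 mm; origin at the centre of its underside
- tester: the cap-torque tester: white bench instrument fixed to the worktop, 180 mm deep (x) and 325 mm long (y), with a sloping operator panel at its front (-x), an aluminium jaw plate and, on its right part, a grey gearbox with the crank. Origin on the worktop under clamp_centre.

How it is judged:
On the way, in this order (a step that is already met when the one before it is completed fails the run):
1. the capped bottle stands upright on the tester's rest, released (horizontal distance between sample and clamp_centre below 0.014 m and distance between sample and clamp_centre below 0.0155 m and angle between sample's own z axis and vertical below 0.08 rad and contact force between the fingers and sample below 0.1 N), for 0.2 s.
2. the crank, held by its grip, has been wound past 8 rad (value of joint crank above 8 rad and contact force between the fingers and grip above 0.5 N), for 0.1 s.
3. the posts of both jaws press on the bottle (contact force between each of jaw_left, jaw_right and sample above 25 N), for 0.2 s.
At the end, for the whole second after the job is handed in: The capped bottle stands upright (within 0.06 rad) on the rest within 12 mm of its middle, both jaws press on it with 25 to 150 N each, bottle and crank are at rest, the neighbours are within 20 mm of where they stood (all of step 3 and contact force between each of jaw_left, jaw_right and sample below 150 N and distance between sample and clamp_centre below 0.012 m and angle between sample's own z axis and vertical below 0.06 rad and linear speed of sample below 0.02 m/s and velocity of joint crank between -0.1 and 0.1 rad/s and distance of each of bottle_a, bottle_b, timer from where it was at the start of the episode below 0.02 m); the robot touches nothing.
It fails at once if a jaw presses on the bottle with more than 150 N (crushed) (contact force between any of jaw_left, jaw_right and sample above 150 N).
It fails at once if the crank is let go on the way (between 6.5 and 12 rad) (value of joint crank between 6.5 and 12 rad and contact force between the fingers and grip below 0.05 N).
It fails at once if the crank is turned other than by its grip (velocity of joint crank above 0.5 rad/s and contact force between the fingers and grip below 0.05 N).
It fails at once if the crank is wound back on the way (more than 1 rad/s backward below 12 rad) or jerked (faster than 8 rad/s) ((velocity of joint crank below -1 rad/s and value of joint crank below 12 rad) or velocity of joint crank above 8 rad/s).
It fails at once if a neighbour is knocked away (distance of any of bottle_a, bottle_b, timer from where it was at the start of the episode above 0.04 m).
It also fails if it takes over 72 s, if anything falls off the work surface, if the arm or the gripper's body presses on something with over 40 N, if the wrist force passes 120 N, or if a joint passes its speed limit or range.

## Working session

There is one attempt and no reset: what is moved stays moved. The work goes in short steps, each a Python script; the robot and the scene stay as the last script left them, time stands still between calls to the robot, and variables do not carry over. Pictures are saved under pics/ and viewed, at most 10 in all, crops included, and the job is handed in when it is done.

```bash
mkdir -p pics; ls
cat > h.py <<'E'
import numpy as np, cv2
from workcell import env
from scipy.spatial.transform import Rotation as Rn
def snap(n,f):
    p,d=env.grab_frame(n); cv2.imwrite(f'pics/{f}.png',p[:,:,::-1]); np.save(f'pics/{f}.npy',d); return p,d
def ray(n,u,v):
    c=env.camera_params(n); K=np.array(c['mtx']); k=c['k1']
    xd=np.array([(u-K[0,2])/K[0,0],(v-K[1,2])/K[1,1]]); x=xd.copy()
    for _ in range(30): x=xd/(1+k*(x@x))
    return np.array([x[0],x[1],1.]),c
def world(n,u,v,d):      # depth -> world
    r,c=ray(n,u,v); return np.array(c['R']).T@(r*d-np.array(c['t']))
def atz(n,u,v,z):        # intersect with plane z
    r,c=ray(n,u,v); R=np.array(c['R']); o=-R.T@np.array(c['t']); w=R.T@r
    return o+w*(z-o[2])/w[2]
E
python3 - <<'E'
from h import *
for n in('scene','top'): snap(n,n+'0'); 
a=cv2.imread('pics/scene0.png');b=cv2.imread('pics/top0.png')
for n in('scene','top'):
    c=env.camera_params(n);print(n,np.round(-np.array(c['R']).T@c['t'],3),c['k1'],np.round(c['mtx'],1).tolist())
print(env.get_eef_rot(),env.get_time(),env.get_wrist_force())
E
```

```text
pics
scene [-0.194 -0.891  0.802] 0.0027293796855365196 [[510.4, 0.0, 272.0], [0.0, 510.4, 202.9], [0.0, 0.0, 1.0]]
top [0.376 0.006 1.266] -0.018136564241187546 [[418.6, 0.0, 281.1], [0.0, 418.6, 210.2], [0.0, 0.0, 1.0]]
[-2.52390938e-04  1.97564825e-01  9.80289376e-01 -9.02624296e-04] 0.1 [ 0.49910362  0.66091807 -0.21100742]
```

View pics/scene0.png

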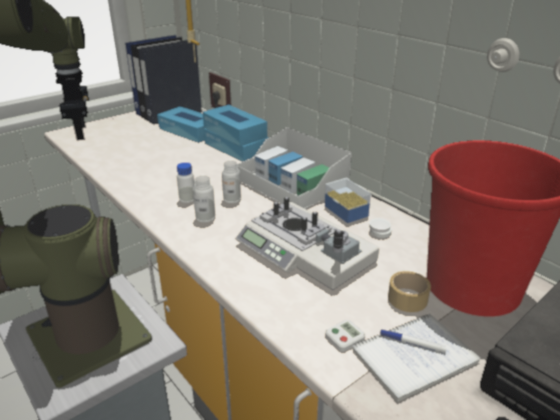

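View pics/top0.png

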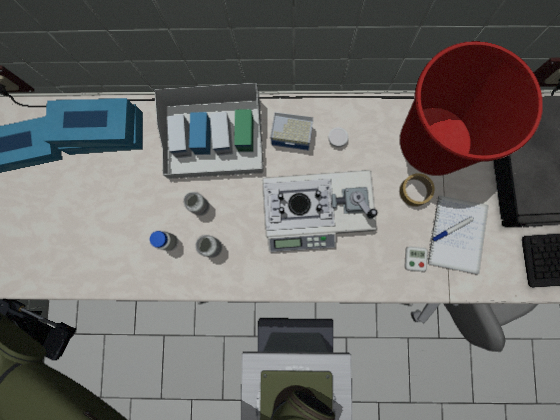

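The top view shows the sample's blue cap at about (159,240), bottles a and b at (195,203) and (207,245), the round rest at (300,204), and the crank grip at about (372,212). I'll enlarge both areas.

Run:
```python
from h import *
b=cv2.imread('pics/top0.png')
c=cv2.resize(b[165:255,255:385],None,fx=6,fy=6,interpolation=cv2.INTER_CUBIC); cv2.imwrite('pics/ct.png',c)
hsv=cv2.cvtColor(b,cv2.COLOR_BGR2HSV); m=cv2.inRange(hsv,(105,150,80),(130,255,255)); m[:, :145]=0;m[:,185:]=0;m[:225]=0;m[260:]=0
v,u=np.nonzero(m); print('cap px',u.mean(),v.mean(),len(u),u.min(),u.max(),v.min(),v.max())
print('cap',atz('top',u.mean(),v.mean(),.12))
d=np.load('pics/top0.npy')
for p in((159,240),(195,201),(207,245),(300,204),(372,212)): print(p,world('top',*p,d[p[1],p[0]]))
```

```text
cap px 157.39896373056996 238.720207253886 193 150 165 231 246
cap [0.47220283 0.38520572 0.12      ]
(159, 240) [0.46864071 0.3803894  0.12042817]
(195, 201) [0.58763378 0.29664163 0.06830886]
(207, 245) [0.46059583 0.26125593 0.04746269]
(300, 204) [ 0.58066989 -0.01052987  0.05995563]
(372, 212) [ 0.54402745 -0.20222173  0.14982627]
```

View pics/ct.png

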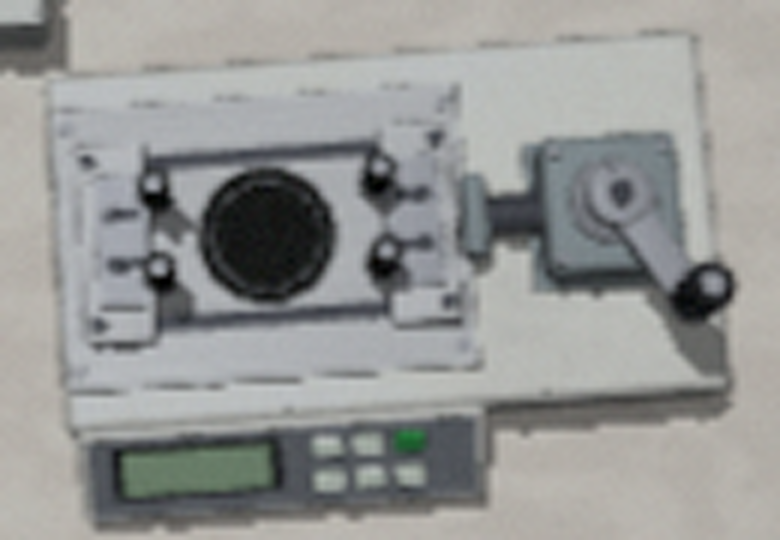

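In the enlarged crop, the rest centre is at (267,235), the hub at (620,190) and the grip top at about (717,283). The left post tops are at (152,183) and (158,266), the right ones at (378,172) and (388,252).

Run:
```python
from h import *
d=np.load('pics/top0.npy')
P=np.array([[world('top',u,v,d[v,u]) if d[v,u]>0 else [9,9,9] for u in range(130,400)] for v in range(160,270)]).reshape(-1,3)
def reg(c,r,z0,z1,n):
    m=(np.hypot(*(P[:,:2]-c).T)<r)&(P[:,2]>z0)&(P[:,2]<z1);Q=P[m]
    print(n,len(Q),'mid',(Q.min(0)+Q.max(0))/2,'mean',Q.mean(0),'ext',np.ptp(Q,axis=0))
reg([.472,.385],.05,.115,.13,'cap')
reg([.545,-.202],.04,.14,.16,'griptop')
for c in((.59,.297),(.46,.265)): reg(c,.06,.115,.145,'nb')
f=lambda x,y,z:atz('top',255+(x+.5)/6-.5,165+(y+.5)/6-.5,z)
rest=f(267,235,.055);g=f(717,283,.148);print('rest',rest,'grip',g)
for z in(.105,.115,.125):
    h=f(620,190,z);e=h-rest;print('hub',z,h,np.hypot(*e[:2]),np.degrees(np.arctan2(-e[0],e[1])) ,'r',np.hypot(*(g-h)[:2]))
for p in((152,183),(158,266),(378,172),(388,252)): print('post',f(*p,.107)-rest)
print('panel edge yaw',f(85,430,.05)-f(487,405,.05)); print('back edge',f(52,82,.045)-f(695,36,.045))
reg([.6,-.17],.03,.098,.14,'hub')
```

```text
Traceback (most recent call last):
  File "h.py", line 12, in world
    r,c=ray(n,u,v); return np.array(c['R']).T@(r*d-np.array(c['t']))
        ~~~^^^^^^^
  File "h.py", line 7, in ray
    c=env.camera_params(n); K=np.array(c['mtx']); k=c['k1']
ValueError: time passes only in moves, steps and waits
```

```bash
python3 - <<'E'
s=open('h.py').read()
s=s.replace("def ray(n,u,v):\n    c=env.camera_params(n);","_c={}\ndef ray(n,u,v):\n    if n not in _c: _c[n]=env.camera_params(n)\n    c=_c[n];")
open('h.py','w').write(s)
E
cat > m.py <<'E'
from h import *
d=np.load('pics/top0.npy')
P=np.array([[world('top',u,v,d[v,u]) if d[v,u]>0 else [9,9,9] for u in range(130,400)] for v in range(160,270)]).reshape(-1,3)
def reg(c,r,z0,z1,n):
    m=(np.hypot(*(P[:,:2]-c).T)<r)&(P[:,2]>z0)&(P[:,2]<z1);Q=P[m]
    if len(Q): print(n,len(Q),'mid',((Q.min(0)+Q.max(0))/2).round(4),'mean',Q.mean(0).round(4),'ext',np.ptp(Q,axis=0).round(3))
reg([.472,.385],.05,.115,.13,'cap')
reg([.545,-.202],.04,.14,.16,'griptop')
for c in((.59,.297),(.46,.265)): reg(c,.06,.115,.145,'nb')
f=lambda x,y,z:atz('top',255+(x+.5)/6-.5,165+(y+.5)/6-.5,z)
rest=f(267,235,.055);g=f(717,283,.148);print('rest',rest,'grip',g)
for z in(.105,.115,.125):
    h=f(620,190,z);e=h-rest;print('hub',z,h,np.hypot(*e[:2]),'yaw',np.degrees(np.arctan2(e[0],-e[1])) ,'r',np.hypot(*(g-h)[:2]))
for p in((152,183),(158,266),(378,172),(388,252)): print('post',(f(*p,.107)-rest).round(4))
print('panel edge',f(85,430,.05)-f(487,405,.05)); print('back edge',f(52,82,.045)-f(695,36,.045))
reg([.6,-.17],.03,.098,.14,'hub')
E
python3 m.py
```

```text
cap 214 mid [0.4718 0.3848 0.1207] mean [0.4718 0.3842 0.1204] ext [0.045 0.045 0.011]
griptop 60 mid [ 0.5423 -0.2035  0.1473] mean [ 0.5425 -0.2033  0.1483] ext [0.021 0.022 0.015]
nb 66 mid [0.581  0.2935 0.1243] mean [0.5805 0.2928 0.1231] ext [0.04  0.042 0.018]
nb 75 mid [0.4563 0.2531 0.126 ] mean [0.4559 0.2524 0.1266] ext [0.042 0.044 0.021]
rest [ 0.58224866 -0.00791431  0.055     ] grip [ 0.5449941  -0.20815187  0.148     ]
hub 0.105 [ 0.5953995  -0.17240819  0.105     ] 0.16501872834311573 yaw 4.5709207707225845 r 0.06179252084809125
hub 0.115 [ 0.59351139 -0.17086759  0.115     ] 0.1633420315577216 yaw 3.9537849504112117 r 0.06118860644967481
hub 0.125 [ 0.59162328 -0.16932699  0.125     ] 0.1616846767264963 yaw 3.323922848470157 r 0.060676620959541044
post [0.0158 0.0546 0.052 ]
post [-0.0236  0.0515  0.052 ]
post [ 0.0212 -0.0514  0.052 ]
post [-0.0168 -0.0558  0.052 ]
panel edge [-0.0129273   0.19486275  0.        ]
back edge [-0.02340984  0.31954687  0.        ]
hub 100 mid [ 0.5908 -0.1739  0.1063] mean [ 0.5901 -0.1734  0.1056] ext [0.035 0.031 0.015]
```

Every check agrees: the cap is 45 mm across at z 0.12, the rest-to-hub distance is 165 mm, and the crank radius is 60 mm. Next I'll pick the sample.

```bash
cat >> h.py <<'E'
yaw=np.radians(4.2); ex=np.array([np.cos(yaw),np.sin(yaw),0]); ey=np.array([-np.sin(yaw),np.cos(yaw),0])
rest=np.array([.5822,-.0079,.055]); axis=rest-.165*ey
def quat(s=1):   # tool down, closing along tester x
    y=s*ex; z=np.array([0,0,-1.]); q=Rn.from_matrix(np.column_stack([np.cross(y,z),y,z])).as_quat(); return q[[3,0,1,2]]
E
python3 - <<'E'
from h import *
print('axis',axis)
S=np.array([.472,.385,0])
for s in(1,-1): print(s,[np.round(j,2) if (j:=env.inverse_kinematics(p,quat(s))) is not None else None for p in (S+[0,0,.2],rest+[0,0,.1],axis+[.06,0,-.02+.055],axis-[.06,0,-.05])])
E
```

```text
axis [ 0.5942843  -0.17245689  0.055     ]
1 [array([ 0.6 ,  0.04,  1.76, -0.  ,  1.34,  0.52]), array([-0.11,  0.02,  1.86, -0.  ,  1.26, -0.18]), array([-0.34,  0.28,  1.69, -0.  ,  1.17, -0.41]), array([-0.41,  0.02,  1.95, -0.  ,  1.17, -0.48])]
-1 [array([ 0.6 ,  0.04,  1.76, -0.  ,  1.34, -2.62]), None, array([-0.34,  0.28,  1.69, -0.  ,  1.17,  2.73]), array([-0.41,  0.02,  1.95, -0.  ,  1.17,  2.66])]
```

Run:
```python
from h import *
S=np.array([.472,.385,0]);q=quat(1)
env.move_pose(S+[0,0,.22],q)
env.move_straight(S+[0,0,.093],vel=.15)
env.command_gripper(.03,25)
print('open',env.get_opening(),env.get_finger_force(),env.get_wrist_force())
env.move_straight(S+[0,0,.26],vel=.2)
print('open',env.get_opening(),env.get_wrist_force(),env.get_time(),env.get_tool_pos())
snap('wrist','w1');snap('top','top1')
a=cv2.imread('pics/w1.png');b=cv2.imread('pics/top1.png')[150:290,120:330]
cv2.imwrite('pics/v1.png',np.hstack([cv2.resize(a,(400,300)),cv2.resize(b,(400,300))]))
```

```text
open 0.044500856421134244 24.99868337215503 [ 0.29716271 -0.74310633 -0.03575603]
open 0.04495536267441252 [ 0.16559494  0.06521158 -3.03088351] 4.1167 [0.47121645 0.38447417 0.25792267]
```

View pics/v1.png

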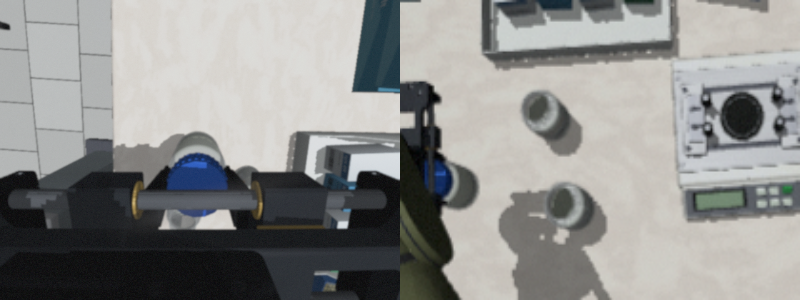

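The capped bottle is held upright in the fingers, with the cap centred between the pads. I'll carry it to the rest.

Run:
```python
from h import *
env.move_straight(np.array([.472,.385,.285]),vel=.2)
env.move_straight([*rest[:2],.285],vel=.25)
env.move_straight([*rest[:2],.165],vel=.12)
env.hold(.3); f0=env.get_wrist_force(); print(f0,env.get_tool_pos())
z=.153
while z>.143:
    env.move_straight([*rest[:2],z],vel=.03); env.hold(.1)
    f=env.get_wrist_force(); print(z,f.round(2) if hasattr(f,'round') else f,env.get_tool_pos()[2])
    if f[2]-f0[2]>1.5: break
    z-=.001
env.command_gripper(.075,25); env.hold(.2)
env.move_straight([*rest[:2],.26],vel=.15); print(env.get_time(),env.get_tool_pos())
snap('wrist','w2');snap('scene','s2')
a=cv2.imread('pics/w2.png');b=cv2.imread('pics/s2.png')[170:290,220:400]
cv2.imwrite('pics/v2.png',np.hstack([cv2.resize(a,(400,300)),cv2.resize(b,(400,300))]))
```

```text
[-0.31864316 -1.06093334 -1.55933243] [ 0.5824539  -0.00793508  0.16554974]
0.153 [-0.48  0.04 -1.41] 0.15311672403983115
0.152 [ 0.29  0.43 -1.75] 0.15208436508083684
0.151 [-0.8  -0.28 -2.03] 0.15096451684685994
0.15 [-0.57 -0.45 -1.62] 0.14996838927397335
0.149 [ 0.28  0.09 -2.63] 0.14899020546063194
0.148 [-0.56  0.75 -2.48] 0.14798448809393416
0.147 [-0.98  0.61  5.44] 0.14787056226121745
12.3 [ 0.58159646 -0.00786939  0.25864607]
```

View pics/v2.png

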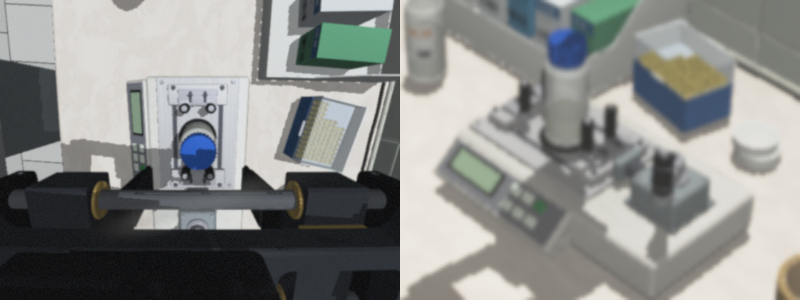

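The bottle stands upright on the rest. I'll use the wrist camera from behind the crank to refine the grip and axis positions.

```bash
cat > wv.py <<'E'
from h import *
def view(p,name):
    env.move_pose(p,quat(1)); env.hold(.3)
    tp=np.array(env.get_tool_pos());q=np.array(env.get_eef_rot()); img,d=snap('wrist',name)
    c=env.camera_params('wrist');K=np.array(c['mtx']);M=np.array(c['mount']);R=Rn.from_quat(q[[1,2,3,0]]).as_matrix()
    v,u=np.mgrid[0:420,0:560]; x=cv2.undistortPoints(np.stack([u,v],-1).reshape(-1,1,2).astype(float),K,np.array([c['k1'],0,0,0.])).reshape(-1,2)
    C=np.c_[x,np.ones(len(x))]*d.reshape(-1,1)
    P=((C@M[:3,:3].T+M[:3,3])@R.T+tp); P[d.ravel()==0]=9
    return img,P
def reg(P,c,r,z0,z1,n):
    m=(np.hypot(*(P[:,:2]-np.array(c)[:2]).T)<r)&(P[:,2]>z0)&(P[:,2]<z1);Q=P[m]
    if len(Q): print(n,len(Q),'mid',((Q.min(0)+Q.max(0))/2).round(4),'mean',Q.mean(0).round(4),'ext',np.ptp(Q,axis=0).round(4))
E
python3 - <<'E'
from wv import *
img,P=view(np.array([.56,-.31,.28]),'w3')
np.save('pics/P3.npy',P)
reg(P,[.5437,-.204],.03,.144,.153,'griptop')
reg(P,axis,.022,.098,.135,'hub')
reg(P,rest,.05,.168,.18,'captop')
h=np.histogram(P[np.hypot(*(P[:,:2]-axis[:2]).T)<.018][:,2],bins=np.arange(.06,.16,.004));print(h[0],h[1].round(3))
cv2.imwrite('pics/v3.png',cv2.resize(img[:,:,::-1],(800,600)))
E
```

```text
griptop 377 mid [ 0.5454 -0.2057  0.1486] mean [ 0.5454 -0.2063  0.1493] ext [0.0218 0.0215 0.0087]
hub 782 mid [ 0.5917 -0.1741  0.1056] mean [ 0.5924 -0.1745  0.1071] ext [0.0358 0.0333 0.0151]
[  0   0   0   0   0   0   0  56  68   8  14 535 142  19   0   0   0   0
   0   0   0   0   0   0] [0.06  0.064 0.068 0.072 0.076 0.08  0.084 0.088 0.092 0.096 0.1   0.104
 0.108 0.112 0.116 0.12  0.124 0.128 0.132 0.136 0.14  0.144 0.148 0.152
 0.156]
```

View pics/v3.png

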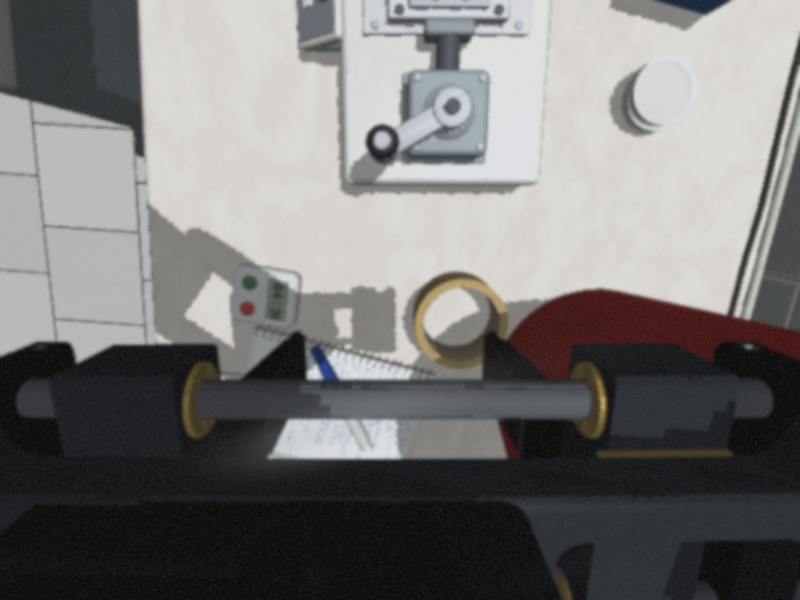

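The wrist view shows the grip top at (382,141) and the hub at (452,105). I'll compute the hub position, grip the crank, and wind a short first stretch while watching radial and tangential forces.

```bash
cat > wind.py <<'E'
from h import *
import json
ZT=.114
def pt(st,a): return np.array([st['c'][0]+.06*np.cos(st['p0']-a),st['c'][1]+.06*np.sin(st['p0']-a),ZT])
def step(st,a,vel):
    env.move_straight(pt(st,a),vel=vel); st['a']=a
def meas(st,n=3,dt=.03):
    F=[]
    for _ in range(n): env.hold(dt); F.append(env.get_wrist_force())
    F=np.mean(F,0)-st['f0']; p=np.array(env.get_tool_pos()); v=p[:2]-st['c']; r=np.hypot(*v); u=v/r; t=np.array([u[1],-u[0]])
    ang=(st['p0']-np.arctan2(v[1],v[0])-st['a']+np.pi)%(2*np.pi)-np.pi+st['a']
    return -F[:2]@t, F[:2]@u, F[2], ang, r    # push, radial, Fz, angle, radius
def load():
    st=json.load(open('st.json')); return {k:np.array(v) if isinstance(v,list) else v for k,v in st.items()}
def save(st): json.dump({k:v.tolist() if isinstance(v,np.ndarray) else v for k,v in st.items()},open('st.json','w'))
E
python3 - <<'E'
from wind import *
P=np.load('pics/P3.npy').reshape(420,560,3)
hub=np.median(P[71:77,313:319].reshape(-1,3),0);gt=np.median(P[96:102,264:270].reshape(-1,3),0)
print('hub',hub,'grip',gt, np.hypot(*(hub-gt)[:2])); print(np.array(env.camera_params('wrist')['mount'])[:3,3])
c=(hub[:2]+axis[:2])/2; g=np.array([.5448,-.2055]); v=g-c; print(c,np.hypot(*v))
assert np.hypot(*(hub-axis)[:2])<.006
st=dict(c=c,p0=float(np.arctan2(v[1],v[0])),a=0.,f0=np.zeros(3))
env.move_pose([*g,.2],quat(1)); env.command_gripper(.06,40)
env.move_straight([*g,ZT],vel=.1); env.hold(.2)
st['f0']=np.mean([(env.hold(.03),env.get_wrist_force())[1] for _ in range(4)],0)
env.command_gripper(.01,40); print('open',env.get_opening(),env.get_finger_force())
print(np.round(meas(st),4))
for a in np.arange(.25,1.6,.25):
    t=env.get_time();step(st,a,.1); t1=env.get_time(); print(round(t1-t,3),np.round(meas(st,2),4))
save(st); print(env.get_time())
E
```

```text
hub [ 0.59379003 -0.17237337  0.11128972] grip [ 0.5451461  -0.20653845  0.15284655] 0.059443113474439216
[ 0.06564253  0.00098979 -0.17166512]
[ 0.59403717 -0.17241513] 0.05932037702801575
open 0.02317536005105099 40.000294900964946
[-1.5245  3.5468  1.5679  0.0038  0.0598]
0.3 [ 3.3093  0.335  -1.8361  0.243   0.0598]
0.3 [ 1.8593  0.9432 -0.8882  0.5004  0.0599]
0.3 [ 2.4036  0.66   -0.9853  0.7522  0.0601]
0.3 [ 2.3513  0.5814 -0.3608  1.0021  0.0601]
0.3 [2.0052 0.9113 0.4128 1.2518 0.0602]
0.3 [2.9336 1.5612 0.7403 1.5018 0.0603]
19.3667
```

Run:
```python
from wind import *
st=load(); L=[]
for a in np.arange(1.75,12.55,.25):
    step(st,a,.1); L.append(meas(st,1,.03))
save(st); L=np.array(L); np.save('L.npy',L)
print(L[:,:4].round(2).tolist()); print(env.get_time(),env.get_opening(),env.get_finger_force())
```

```text
[[2.13, 1.59, 1.63, 1.75], [1.38, 2.26, 0.79, 2.0], [1.92, 2.11, 0.55, 2.25], [1.42, 2.6, 0.73, 2.5], [1.46, 2.7, -0.86, 2.75], [1.33, 2.16, -0.33, 3.0], [1.71, 1.72, -0.85, 3.25], [2.65, 0.56, 0.16, 3.5], [1.59, -0.59, -0.74, 3.75], [1.39, -0.11, 0.07, 4.0], [0.85, -1.45, 0.27, 4.25], [-0.02, -1.47, 0.52, 4.5], [1.47, -2.44, 1.04, 4.75], [1.36, -4.53, -0.48, 5.0], [1.08, -3.94, 0.15, 5.25], [1.39, -3.67, -0.49, 5.5], [1.94, -4.64, -2.01, 5.74], [1.32, -3.82, -1.91, 5.99], [1.97, -4.57, -3.55, 6.24], [1.94, -2.59, -4.17, 6.48], [3.11, -3.37, -4.22, 6.74], [3.19, -3.14, -4.02, 6.99], [3.07, -1.57, -1.91, 7.24], [3.0, -1.65, -1.5, 7.5], [2.55, -1.0, 0.0, 7.75], [1.25, 0.97, -0.71, 8.0], [1.76, 0.62, 0.77, 8.25], [2.16, 0.86, 0.39, 8.5], [1.48, 1.61, 0.59, 8.75], [1.63, 1.27, -0.09, 9.0], [1.35, 1.69, -0.01, 9.25], [2.79, 0.7, 0.25, 9.5], [1.65, 1.2, -1.49, 9.75], [1.72, -0.45, -0.07, 10.0], [2.76, -1.3, -0.28, 10.25], [1.24, -1.2, 0.83, 10.5], [1.82, -2.68, 0.13, 10.75], [1.98, -3.78, 0.2, 11.0], [1.37, -4.1, -0.26, 11.25], [1.89, -4.79, -0.66, 11.5], [1.29, -5.24, -1.73, 11.74], [1.81, -3.74, -3.01, 11.99], [2.81, -4.33, -3.41, 12.24], [2.63, -4.39, -4.21, 12.48]]
34.0333 0.023143809816011895 39.99929381534457
```

Run:
```python
from wind import *
st=load(); L=np.load('L.npy'); a=st['a']
base=lambda a: np.interp(a-2*np.pi,L[:,3],np.convolve(np.pad(L[:,0],1,mode='edge'),np.ones(3)/3,'valid')) 
while a<17.2:
    a+=.1; step(st,a,.1); m=meas(st,3,.03); r=m[0]-base(a)
    print(round(a,2),np.round(m[:3],2),round(r,2))
    if r>2.4:
        m=meas(st,6,.03); r=m[0]-base(a); print('re',np.round(m,3),round(r,2))
        if r>2.4: break
save(st); print(env.get_time(),env.get_opening())
```

```text
12.6 [ 3.8  -4.28 -4.57] 1.86
12.7 [ 4.39 -3.76 -5.68] 2.21
12.8 [ 4.73 -3.58 -5.94] 2.34
12.9 [ 5.81 -3.78 -5.73] 3.25
re [ 5.668 -3.633 -5.564 12.859  0.06 ] 3.11
35.6333 0.022851550981126543
```

Run:
```python
from wind import *
st=load(); L=np.load('L.npy'); a=st['a']
for _ in range(3):
    a+=.1; step(st,a,.1); m=meas(st,4,.03); print(round(a,2),np.round(m,3))
    if m[0]>7.5: break
save(st); print(env.get_time(),env.get_qpos())
snap('top','top4');snap('scene','s4')
t=cv2.imread('pics/top4.png')[165:255,255:375];s=cv2.imread('pics/s4.png')[175:265,235:355]
cv2.imwrite('pics/v4.png',np.hstack([cv2.resize(x,(400,300),interpolation=cv2.INTER_CUBIC) for x in(t,s)]))
```

```text
13.0 [ 6.19  -3.227 -5.467 12.953  0.06 ]
13.1 [ 7.116 -2.311 -5.064 13.048  0.06 ]
13.2 [ 7.834 -1.676 -4.654 13.143  0.06 ]
36.7833 [-0.40606321  0.01290117  1.94249249 -0.00692759  1.18324538 -0.47705804]
```

View pics/v4.png

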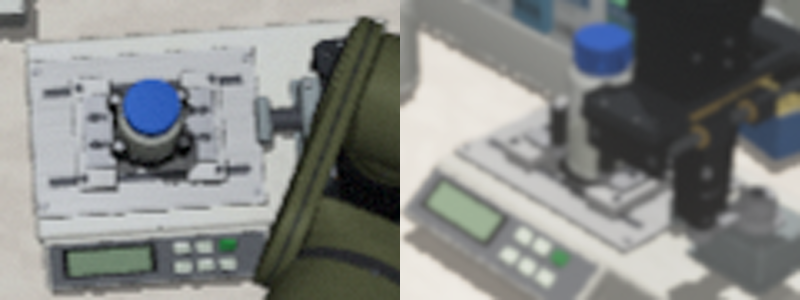

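The posts now touch the bottle on both sides in the top view. The push at rest has risen about 4.7 N above the free-running level, which puts roughly 70 N on each jaw, in the middle of the firm range. I'll release here and check.

Run:
```python
from wind import *
st=load()
env.command_gripper(.05,40); env.hold(.3)
p=np.array(env.get_tool_pos()); print(p)
env.move_straight([p[0],p[1],.25],vel=.12)
env.move_straight([p[0]-.1,p[1]-.08,.27],vel=.2); env.hold(.5)
print(env.get_time(),env.get_wrist_force())
snap('top','top5');snap('scene','s5')
t=cv2.imread('pics/top5.png')[160:265,140:400];s=cv2.imread('pics/s5.png')[155:290,170:390]
cv2.imwrite('pics/v5.png',np.vstack([cv2.resize(x,(480,300),interpolation=cv2.INTER_CUBIC) for x in(t,s)]))
```

```text
[ 0.5340559  -0.16987624  0.11397248]
40.45 [ 4.83558900e-01  1.25907323e-04 -1.44641473e-01]
```

View pics/v5.png

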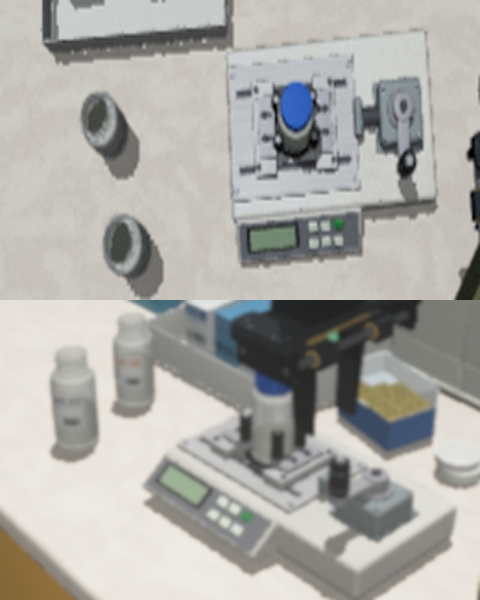

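The bottle is upright and held by all four posts. The crank has been let go with its grip at (405,160) in the upper panel, the neighbouring bottles have not moved, and the arm is clear.

```bash
python3 -c "
from h import *
print(env.hand_in())"
```

```text
the job is handed in; nothing more can be done
None
```

I set the capped bottle upright on the rest, wound the crank by its grip to about 13.1 rad until the posts held firm (an estimated 70 N per jaw, from the rise in push), let go, and handed the job in at about 40 s; the hand-in returned no verdict.

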